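# Pack a second finned regulator over a separator sheet

## Task

Pack the finned regulators in two layers. First press the yellow spray cap on the can fully down and let it spring back, to mist the regulator already in the tray with protector; then lay the blue separator sheet on that regulator so that it covers its whole top, and set the other regulator fins-up on the sheet without dropping it, squarely in line with the one below. The regulator in the tray stays where it is, the two regulators must not touch each other, and the wrench, carton and bearing are left alone.

Things in the scene. Friction and masses are not known exactly. Their poses are not given: they have to be found in the camera images.
- board: Fixed plywood board, 210 x 300 x 8 mm. Origin: on the table, below the centre of its shallow tray (200 mm along x, 100 mm along y; floor 12 mm and rim 20 mm above the table). The upright red and white spray can stands 160 mm along the board's +y from the origin: 60 mm diameter, 66 mm over its clamp rings, with a clamp strap out to 38 mm on its +y side.
- nozzle_top (a point): Centre of the flat top of the round yellow sprung cap (36 mm diameter, 20 mm tall) on the spray can, 160 mm above the table when up.
- nozzle (a joint): Travel of the yellow cap in m: 0 up, 0.007 fully down (about 7 N); it springs back by itself.
- lower_regulator: Finned aluminium regulator lying fins-up in the tray, loose: 120 mm along its x, 44 mm along y, 34 mm high; the upper 24 mm is lengthwise fins (110 mm long, flat level tops, full 44 mm width). Origin: centre of the underside; z up.
- next_regulator: The other finned regulator, same size and shape, 0.25 to 0.5 kg, loose, fins-up on the table. Origin: centre of the underside; x along its 120 mm length, y across its 44 mm width.
- sheet: Rigid blue plastic separator sheet, 160 mm along x, 64 mm along y, 6 mm thick, about 60 g, lying flat and loose on its stand (underside 30 mm above the table). Origin: centre of the underside.
- stand: Fixed black stand under the sheet, 130 mm along x, 30 mm wide along y (foot 140 x 36 mm, 4 mm high), 30 mm high, so that the sheet overhangs it on all sides. Origin: on the table at its centre.
- wrench: Bystander: steel wrench 190 mm long lying on the table. Origin: about its middle, on the table.
- carton: Bystander: cardboard carton 60 x 110 x 50 mm. Origin: centre of the underside.
- bearing: Bystander: steel bearing ring, 70 mm diameter, 22 mm high. Origin: centre of the underside.
Not all that is in view belongs to the job. Leave any green or purple look-alike of the lower_regulator alone. Of the things that look like the sheet, the largest one is meant.

How it is judged:
On the way, in this order (a step that is already met when the one before it is completed fails the run):
1. the yellow spray cap is pressed down (more than 5 mm) (value of joint nozzle above 0.005 m), for 0.1 s.
2. the cap has sprung back up (value of joint nozzle below 0.0015 m), for 0.1 s.
3. the sheet lies flat on the lower regulator, covering it, and is let go (x of sheet in the frame of lower_regulator between -0.02 and 0.02 m and y of sheet in the frame of lower_regulator between -0.011 and 0.011 m and z of sheet in the frame of lower_regulator between 0.03 and 0.038 m and angle between the x axis of sheet and the x axis of lower_regulator, either way round below 0.14 rad and angle between sheet's own z axis and vertical below 0.08 rad and contact force between sheet and the fingers below 0.1 N), for 0.2 s.
At the end, for the whole second after the job is handed in: Sheet flat on the lower regulator (moved under 20 mm), centred within 20 mm lengthwise, 11 mm sideways and 0.14 rad in line; the other regulator fins-up on the sheet, within 12 mm of straight above the lower one and 0.14 rad in line; all level (0.08 rad) and at rest, spray cap up (x of sheet in the frame of lower_regulator between -0.02 and 0.02 m and y of sheet in the frame of lower_regulator between -0.011 and 0.011 m and z of sheet in the frame of lower_regulator between 0.03 and 0.038 m and angle between the x axis of each of sheet, next_regulator and the x axis of lower_regulator, either way round below 0.14 rad and angle between each of sheet, next_regulator, lower_regulator's own z axis and vertical below 0.08 rad and horizontal distance between next_regulator and lower_regulator below 0.012 m and z of next_regulator in the frame of sheet between 0.002 and 0.01 m and distance of lower_regulator from where it was at the start of the episode below 0.02 m and value of joint nozzle below 0.0015 m and linear speed of each of next_regulator, sheet below 0.01 m/s); the robot touches nothing.
It fails at once if the two regulators touch each other (contact force between next_regulator and lower_regulator above 0.3 N).
It fails at once if the next regulator is dropped (falls freely, more than about 10 mm) (linear speed of next_regulator above 0.45 m/s and contact force between next_regulator and the fingers below 0.1 N).
It fails at once if the lower regulator is pushed more than 20 mm (distance of lower_regulator from where it was at the start of the episode above 0.02 m).
It fails at once if the wrench, carton or bearing is moved more than 30 mm (distance of any of wrench, carton, bearing from where it was at the start of the episode above 0.03 m).
It also fails if it takes over 72 s, if anything falls off the work surface, if the arm or the gripper's body presses on something with over 40 N, if the wrist force passes 120 N, or if a joint passes its speed limit or range.

## Robot

A 7-joint arm with a two-finger parallel gripper is mounted at the origin on the work surface. World frame = base frame: x ahead of the robot, y to its left, z up, the work surface at z = 0. Lengths are in m, angles in rad, forces in N, time in s.
With the tool pointing down it reaches from about 0.4 to 0.875 m from the base axis. Payload 4.4 kg.
Tool frame: the origin (TCP) lies midway between the tips of the shut fingers; the grasp point (between the pads) lies 19 mm behind it (r.grip_depth is the distance from the TCP to the grasp point, in m); z points along the fingers, y is the direction in which the jaws open and shut (so a half turn about z gives the same grasp; the last joint's range is limited). The gripper opens to 85 mm and grips with 20 to 120 N. Pads are 22 mm wide; open, the fingers measure 114 mm over their backs; the gripper's body (76 mm by 85 mm) begins 54 mm behind the grasp point. The pads swing forward as they close: fully open they stand 13 mm farther back than shut.
Start: joints at [-1.348, 0.628, 0.038, 1.517, -0.027, 0.996, -0.02], TCP at [0.185, 0.623, 0.231] pointing down, gripper open.
Joint ranges: [-3.06, 3.06], [-0.37, 2.12], [-1.25, 1.32], [0.18, 2.47], [-1.1, 4.24], [0.23, 1.98], [-2.94, 2.94]. Speed limits (rad/s): [2.57, 2.57, 3.14, 3.14, 3.14, 3.14, 3.14].

## Interface

Orientations are given as a unit quaternion [w, x, y, z].
In Python, from bench import telemetry, vision, ticket, find_in, r gives the robot as it stands.
- The arm moves only by the shell command python3 -m pendant 'ROWS' [FORCE]. ROWS is JSON, one flat list of numbers, 7 for each row, row after row: the shift along the tool's x, y, z scaled (see below), then the turn, a rotation vector about the tool's x, y, z scaled (see below), then the gripper command: -1 is fully open, 1 is shut, values between are in proportion. In form: [x, y, z, rx, ry, rz, grip, x, y, z, rx, ry, rz, grip, ...]. A call has 1 to 20 rows; each row is the pose to reach, as a shift and turn from the pose commanded when the call began, along the tool's axes at that moment, turning the shorter way round; what a row does not reach only later rows make up. The controller multiplies each number of a shift by 200 mm and each number of a turn by 2 pi rad. A row lasts 1/10 s, in which the tool goes at most 50 mm and 8.59 degrees, less where a joint would pass 70% of its speed; a pose out of reach is approached as far as the arm can. A call with a number of a shift or a turn outside -1 to 1 is refused whole. A call with a gripper value outside its range is refused whole. The fingers move at their own pace and stop on an object; FORCE is the grip in N (left out, the last holds). Time passes only in rows, so rows that repeat a pose let the fingers close. It gives the time, the measured TCP pose, the force and the opening at its end, in the units of the state.
- telemetry.read_state(): the state, without advancing time (a new reading comes with each control period).
- vision.capture(name): name is "scene" or "top" or "wrist"; returns a dict with "pixels" (480x640x3 uint8, red, green, blue), "camera_matrix" (3x3 intrinsics, pixels), "rvec" (rotation vector, rad) and "tvec" (3), from world to camera coordinates, as OpenCV has them. Camera axes: x right, y down, z forward; pixel columns grow to the right and rows downward; lengths in m; the calibration is good to about 2 mm. The wrist camera is an equidistant fisheye: a pixel r from the principal point sees the ray r / f radians off the axis. A picture is of the moment at which its call begins. There is no depth.
- ticket.finish_job(): hands the job in, once; it reports no verdict.
Trained networks look in a picture, given as the dict that the camera call returned (one of the last four; its "shot" number tells which), for a name from the list of things; names that differ only in an ending like _2 or _b are one class to them, and where a whole thing is asked for, a point or a joint stands for the part that bears it (a point fixed in the world has none). Each returns a list of dicts, best first, with "confidence" (0 to 1); they miss things now and then, are a little off and sometimes report something else, mostly with a low value. They report only what shows in the picture. A call takes as long as a camera call. They do not tell look-alikes from the thing itself.
- find_in(picture, name): "extent" ([left, top, width, height] as shares, 0 to 1, of the picture: columns of its width, rows of its height, round what is visible of it).
The state is a dict: "clock": time; "joints": joint angles; "qvel": joint speeds; "joint_torque": joint torques, N m; "eef_pos": TCP position; "eef_rot": TCP orientation; "wrist_force": force on the tool from outside, world axes, zero at the start; "torque": the same for the moment, N m; "finger_gap": finger opening in m.
Only numpy, scipy, OpenCV 4.12 (cv2) and the standard library are available. Lean on these libraries where they do the work, as an engineer would, in place of code of your own. Each camera call takes 0.05 s, during which the arm holds its last target. There are 200 camera calls.

## Working session

There is one attempt and no reset: what is moved stays moved. The work goes in short steps, Python scripts to look and compute and a shell command to move; the robot and the scene stay as the last step left them, time stands still between calls to the robot, and variables do not carry over. Pictures are saved under pics/ and viewed, on a budget of 10 in all, crops included, one or two more only if the job needs it, and the job is handed in when it is done.

```bash
ls; mkdir -p pics
cat > h.py <<'E'
import numpy as np,cv2,json
from bench import telemetry,vision,ticket,find_in,r
from scipy.spatial.transform import Rotation as R
def save(p,n): cv2.imwrite(f'pics/{n}.png',cv2.cvtColor(p['pixels'],cv2.COLOR_RGB2BGR))
def ray(p,uv,z):
    "pixels -> world points at height z (pinhole cameras)"
    K=p['camera_matrix'];Rm=cv2.Rodrigues(np.array(p['rvec'],float))[0];t=np.array(p['tvec'],float).ravel()
    uv=np.atleast_2d(np.array(uv,float));d=np.c_[uv,np.ones(len(uv))]@np.linalg.inv(K).T@Rm
    c=-Rm.T@t; s=(z-c[2])/d[:,2]
    return c+d*s[:,None]
def state():
    s=telemetry.read_state();q=np.array(s['eef_rot']);Rt=R.from_quat(q[[1,2,3,0]])
    return s,np.array(s['eef_pos']),Rt
E
python3 - <<'E'
from h import *
for n in ['scene','top']:
    p=vision.capture(n);save(p,n)
    print(n,p['camera_matrix'].tolist() if hasattr(p['camera_matrix'],'tolist') else p['camera_matrix'],p['rvec'],p['tvec'])
    for k in ['board','nozzle_top','lower_regulator','next_regulator','sheet','stand','wrench','carton','bearing']:
        print(k,[(round(d['confidence'],2),(np.array(d['extent'])*[640,480,640,480]).round().astype(int).tolist()) for d in find_in(p,k)][:4])
s,e,Rt=state();print(s,r.grip_depth,Rt.as_matrix().round(3))
E
```

```text
pics
scene [[496.58646272462755, 0.0, 316.0209018164975], [0.0, 496.58646272462755, 243.8022883429069], [0.0, 0.0, 1.0]] [ 1.21549349  2.40602405 -0.88944701] [ 0.36455733 -0.21839784  1.56993787]
board [(0.94, [336, 272, 135, 108])]
nozzle_top [(0.5, [432, 288, 22, 16])]
lower_regulator [(0.77, [440, 236, 32, 41]), (0.64, [352, 282, 36, 49]), (0.61, [317, 375, 53, 51])]
next_regulator [(0.61, [230, 191, 39, 39])]
sheet [(0.88, [279, 216, 57, 41]), (0.76, [294, 167, 25, 30]), (0.73, [261, 275, 17, 37])]
stand [(0.48, [284, 239, 41, 23])]
wrench [(0.73, [182, 258, 58, 53])]
carton [(0.86, [257, 324, 54, 58])]
bearing [(0.81, [181, 197, 21, 24])]
top [[509.3547533822457, 0.0, 314.49059031362265], [0.0, 509.3547533822457, 245.47174569300884], [0.0, 0.0, 1.0]] [ 2.10139795 -2.12009622  0.19796848] [-0.05872163  0.54351353  1.33097943]
board [(0.65, [159, 209, 118, 98])]
nozzle_top [(0.5, [177, 247, 14, 17])]
lower_regulator [(0.72, [195, 329, 41, 39]), (0.66, [205, 158, 38, 22]), (0.56, [238, 232, 24, 45])]
next_regulator [(0.76, [410, 255, 24, 41]), (0.4, [239, 231, 22, 43])]
sheet [(0.
[... 273 characters left out ...]
   0.99628704, -0.01999206]), 'qvel': array([-2.52702863e-05,  1.06409722e-03, -4.59343981e-04, -4.19281815e-04,
       -1.22390531e-03, -3.16529732e-04,  8.02999533e-04]), 'joint_torque': array([ 8.27735312e-04, -5.63280773e+01,  1.22605618e+00, -1.93785632e+01,
        1.11141539e-02,  1.49432013e-03,  1.33030632e-06]), 'eef_pos': array([0.18508736, 0.62310756, 0.2313148 ]), 'eef_rot': array([-1.80802363e-05,  1.43901755e-01,  9.89591979e-01,  1.39428456e-05]), 'wrist_force': array([-0.4277496 , -0.10831417, -0.58565276]), 'torque': array([0.01535527, 0.04493762, 0.03872564]), 'finger_gap': 0.08497957222023415} 0.0187 [[-0.959  0.285 -0.   ]
 [ 0.285  0.959  0.   ]
 [ 0.     0.    -1.   ]]
```

Run:
```python
import cv2
a=cv2.imread('pics/top.png')[140:390,140:490];cv2.imwrite('pics/topc.png',cv2.resize(a,(800,571),interpolation=cv2.INTER_CUBIC))
```

```text
(no output)
```

View pics/topc.png

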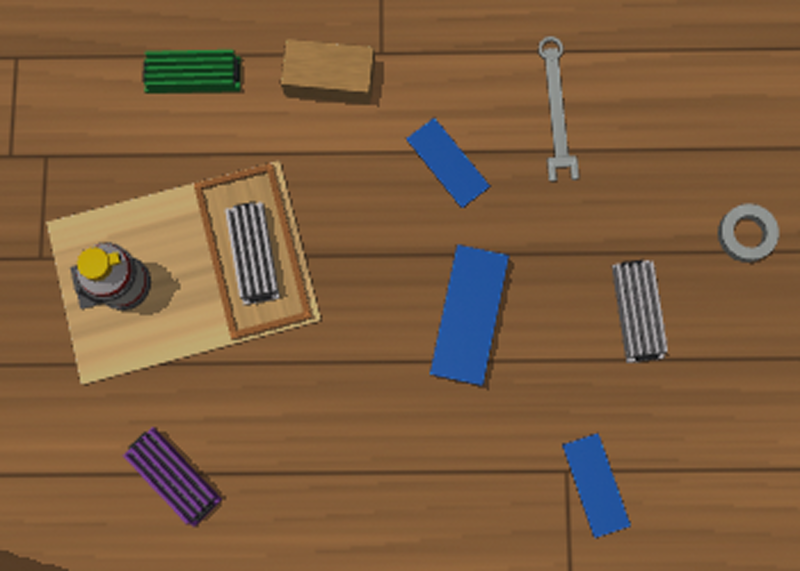

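View pics/scene.png

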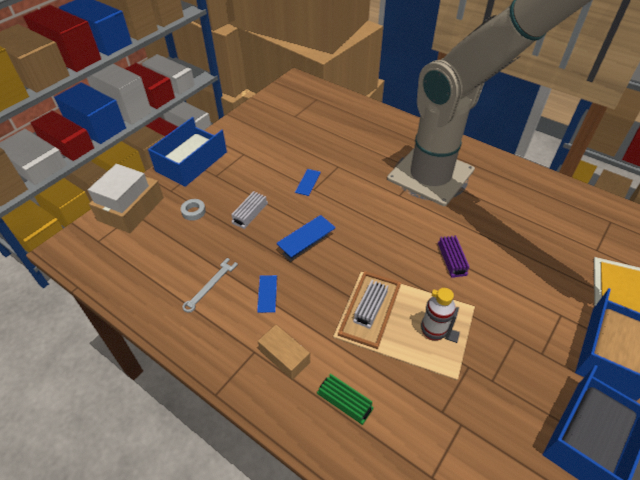

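The top crop shows (crop pixels) the cap at (95,263), lower regulator at (253,252), largest blue sheet with corners (457,245), (509,256), (486,386), (430,375), and the next regulator at (640,310). The green and purple look-alikes and two smaller blue sheets are ones to avoid. The scene view agrees. Next I'll segment for positions.

```bash
cat >> h.py <<'E'
def seg(p,kind,box):
    "mask pixels (u,v) of colour kind inside box=[l,t,w,h], largest component"
    hsv=cv2.cvtColor(p['pixels'],cv2.COLOR_RGB2HSV);H,S,V=[hsv[...,i].astype(int) for i in range(3)]
    m={'blue':(abs(H-108)<14)&(S>130)&(V>60),'yellow':(abs(H-25)<6)&(S>200)&(V>150),'grey':(S<60)&(V>80)}[kind].astype(np.uint8)
    k=np.zeros_like(m);l,t,w,h=box;k[t:t+h,l:l+w]=1;m*=k
    if kind=='grey': m=cv2.morphologyEx(m,cv2.MORPH_CLOSE,np.ones((5,5)))
    n,lab,st,c=cv2.connectedComponentsWithStats(m);i=1+np.argmax(st[1:,4])
    v,u=np.nonzero(lab==i);return np.c_[u,v].astype(float)
def rect(w):
    (c,s,a)=cv2.minAreaRect((w[:,:2]*1000).astype(np.float32))
    a=np.deg2rad(a)+(np.pi/2 if s[1]>s[0] else 0)
    return np.array(c)/1000,sorted(s),(a+np.pi/2)%np.pi-np.pi/2
E
python3 - <<'E'
from h import *
p=vision.capture('top')
for n,k,b,z in [('cap','yellow',[165,235,35,40],.16),('lower','grey',[230,220,40,60],.046),('next','grey',[400,245,45,60],.034),('sheet','blue',[320,240,55,80],.036)]:
    q=seg(p,k,b);w=ray(p,q,z);print(n,len(q),w.mean(0).round(4),*rect(w))
for n,uv in [('wrench',(384,190)),('carton',(284,168)),('bearing',(467,242)),('boardcorners',[(162,237),(262,211),(280,280),(175,307)])]: print(n,ray(p,uv,.01).round(3).tolist())
q=vision.capture('scene')
for n,uv,z in [('cap',(443,293),.16),('lower',(370,303),.046),('next',(249,209),.034),('sheet',(306,236),.036)]: print(n,ray(q,uv,z).round(3))
E
```

```text
cap 136 [0.5013 0.2724 0.16  ] [0.50071176 0.27250781] [30.182235717773438, 31.013282775878906] 0.04262118847373619
lower 683 [0.5337 0.1142 0.046 ] [0.53294562 0.11411727] [44.45714569091797, 120.5939712524414] 0.1855982097259008
next 773 [ 0.4618 -0.3483  0.034 ] [ 0.46044122 -0.34851538] [50.15544128417969, 119.05170440673828] 0.11230263194809131
sheet 1365 [ 0.4571 -0.1457  0.036 ] [ 0.45800171 -0.14572693] [63.409202575683594, 159.44189453125] -0.2191861471967913
wrench [[0.712, -0.263, 0.01]]
carton [[0.782, 0.024, 0.01]]
bearing [[0.557, -0.49, 0.01]]
boardcorners [[0.581, 0.368, 0.01], [0.654, 0.086, 0.01], [0.455, 0.033, 0.01], [0.383, 0.322, 0.01]]
cap [[0.503 0.266 0.16 ]]
lower [[0.55  0.118 0.046]]
next [[ 0.476 -0.341  0.034]]
sheet [[ 0.463 -0.144  0.036]]
```

```bash
cat >> h.py <<'E'
def go(pos,yaw=None):
    "scaled shift/turn from the measured pose to TCP pos (tool down), tool x at world yaw"
    s,e,Rt=state();M=Rt.as_matrix();y0=np.arctan2(M[1,0],M[0,0]);d=M.T@(np.array(pos)-e)
    dy=0 if yaw is None else (yaw-y0+np.pi)%(2*np.pi)-np.pi
    T=R.from_euler('z',y0+dy)*R.from_euler('x',np.pi)
    print('at',e.round(4),'yaw',round(y0,3),'tilt',round(float(np.arccos(-M[2,2])),4),'F',np.array(s['wrist_force']).round(1),'gap',round(s['finger_gap'],4),'t',round(s['clock'],2),'-> shift',(d/.2).round(4),'turn',((Rt.inv()*T).as_rotvec()/2/np.pi).round(4))
E
python3 -m pendant '[-0.98,-0.61,0,0,0,0.21,1,-0.98,-0.61,0,0,0,0.21,1,-0.98,-0.61,0,0,0,0.21,1,-0.98,-0.61,0,0,0,0.21,1,-0.98,-0.61,0,0,0,0.21,1,-0.98,-0.61,0,0,0,0.21,1,-0.98,-0.61,0,0,0,0.21,1,-0.98,-0.61,0,0,0,0.21,1,-0.98,-0.61,0,0,0,0.21,1,-0.98,-0.61,0,0,0,0.21,1]' 40
python3 - <<'E'
from h import *
go([.5013,.2724,.19],.186)
E
```

```text
clock: 2.1
eef_pos: [0.3381, 0.4505, 0.2313]
eef_rot: [0.0, 0.72, 0.694, 0.0]
wrist_force: [-0.5, 0.3, 0.8]
finger_gap: 0.0003
at [0.3381 0.4505 0.2313] yaw 1.533 tilt 0.0003 F [-0.5  0.3  0.8] gap 0.0003 t 2.1 -> shift [-0.859   0.8489  0.2068] turn [1.000e-04 0.000e+00 2.144e-01]
```

```bash
python3 -m pendant '[-0.859,0.849,0,0,0,0.214,1,-0.859,0.849,0.1,0,0,0.214,1,-0.859,0.849,0.1,0,0,0.214,1,-0.859,0.849,0.1,0,0,0.214,1,-0.859,0.849,0.1,0,0,0.214,1,-0.859,0.849,0.1,0,0,0.214,1,-0.859,0.849,0.1,0,0,0.214,1,-0.859,0.849,0.1,0,0,0.214,1,-0.859,0.849,0.1,0,0,0.214,1,-0.859,0.849,0.1,0,0,0.214,1,-0.859,0.849,0.1,0,0,0.214,1]'
python3 - <<'E'
from h import *
go([.5013,.2724,.165],.186)
p=vision.capture('wrist');save(p,'w1');print(p['camera_matrix'],p['rvec'],p['tvec'])
for k in ['nozzle_top','lower_regulator']: print(find_in(p,k))
E
```

```text
clock: 3.2
eef_pos: [0.5013, 0.2724, 0.2112]
eef_rot: [0.0, 0.995, 0.097, -0.0]
wrist_force: [-0.2, 0.1, -0.4]
finger_gap: 0.0002
at [0.5013 0.2724 0.2112] yaw 0.194 tilt 0.0003 F [-0.2  0.1 -0.4] gap 0.0002 t 3.2 -> shift [-2.000e-04  1.000e-04  2.308e-01] turn [0.     0.     0.0013]
[[371.64829954   0.         319.40900068]
 [  0.         371.64829954 235.62597977]
 [  0.           0.           1.        ]] [-2.22242973  1.82720185  0.29716855] [0.16988652 0.47994877 0.53493289]
[]
[{'extent': [0.4877, 0.801, 0.0206, 0.0685], 'confidence': 0.91}, {'extent': [0.7053, 0.2908, 0.1072, 0.255], 'confidence': 0.68}]
```

View pics/w1.png

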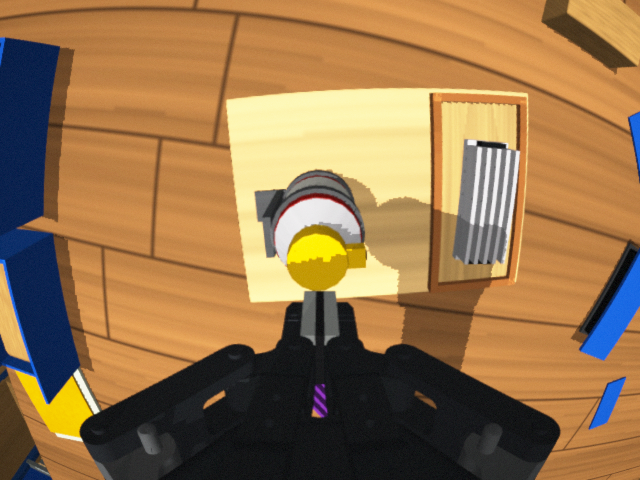

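The wrist view shows the cap disc at about (317,258) and the shut fingertips at (320,292), with the lower regulator at (488,200) in its tray. I'll convert these through the fisheye model.

```bash
cat >> h.py <<'E'
def wray(p,uv,z):
    K=p['camera_matrix'];Rm=cv2.Rodrigues(np.array(p['rvec'],float))[0];t=np.array(p['tvec'],float).ravel()
    m=(np.atleast_2d(np.array(uv,float))-[K[0,2],K[1,2]])/K[0,0];th=np.linalg.norm(m,axis=1)+1e-9
    d=np.c_[m*(np.sin(th)/th)[:,None],np.cos(th)]@Rm
    c=-Rm.T@t;return c+d*((z-c[2])/d[:,2])[:,None]
def wproj(p,X):
    K=p['camera_matrix'];Rm=cv2.Rodrigues(np.array(p['rvec'],float))[0];t=np.array(p['tvec'],float).ravel()
    c=np.atleast_2d(X)@Rm.T+t;n=np.linalg.norm(c[:,:2],axis=1);th=np.arctan2(n,c[:,2])
    return c[:,:2]/n[:,None]*th[:,None]*K[0,0]+[K[0,2],K[1,2]]
E
python3 - <<'E'
from h import *
p=vision.capture('wrist')
q=seg(p,'yellow',[280,215,100,85]);w=wray(p,q,.16);print(len(q),w.mean(0),rect(w),cv2.minEnclosingCircle(q[q[:,0]<348].astype(np.float32)))
print(wray(p,[[317,258],[286,258],[348,258]],.16), wproj(p,[[.5013,.2724,.211]]))
print('fin-top corners',wray(p,[[477,146],[518,150],[504,264],[467,262]],.046))
E
```

```text
3287 [0.5026127  0.27147934 0.16      ] (array([0.50047708, 0.2694285 ]), [36.5147590637207, 43.40848922729492], np.float64(1.308096391073137)) ((317.4696350097656, 257.5750427246094), 32.09641647338867)
[[0.50289322 0.27364181 0.16      ]
 [0.4994993  0.29090529 0.16      ]
 [0.50622097 0.25638601 0.16      ]] [[318.36988643 304.76783257]]
fin-top corners [[0.58658967 0.14773218 0.046     ]
 [0.59426088 0.1054899  0.046     ]
 [0.48462698 0.08317131 0.046     ]
 [0.47967163 0.12464337 0.046     ]]
```

```bash
python3 -m pendant '[0.005,-0.005,0.15,0,0,0,1,0.005,-0.005,0.24,0,0,0,1,0.005,-0.005,0.265,0,0,0,1,0.005,-0.005,0.28,0,0,0,1,0.005,-0.005,0.29,0,0,0,1,0.005,-0.005,0.292,0,0,0,1,0.005,-0.005,0.292,0,0,0,1,0.005,-0.005,0.292,0,0,0,1]'
```

```text
clock: 4.2
eef_pos: [0.5013, 0.2734, 0.154]
eef_rot: [-0.0, 0.996, 0.095, -0.001]
wrist_force: [-4.8, -0.4, 6.6]
finger_gap: -0.0003
```

```bash
python3 -m pendant '[0,0,0.01,0,0,0,1,0,0,0.015,0,0,0,1,0,0,0.015,0,0,0,1,0,0,0.015,0,0,0,1]'
python3 - <<'E'
from h import *
go([.5,.27,.15]); p=vision.capture('scene'); save(p,'press')
E
python3 -m pendant '[0,0,-0.05,0,0,0,1,0,0,-0.2,0,0,0,1,0,0,-0.3,0,0,0,1,0,0,-0.3,0,0,0,1,0,0,-0.3,0,0,0,1]'
python3 - <<'E'
from h import *
go([.4571,-.1457,.20],-.219)
p=vision.capture('scene');q=seg(p,'yellow',[425,280,40,40]);
import cv2 as c
print(q.min(0),q.max(0),len(q)); p2=c.imread('pics/press.png')[...,::-1].copy();q=seg({'pixels':p2},'yellow',[425,280,40,40]);print(q.min(0),q.max(0),len(q))
E
```

```text
clock: 4.6
eef_pos: [0.5016, 0.2735, 0.1529]
eef_rot: [-0.001, 0.996, 0.094, -0.001]
wrist_force: [-9.0, -1.4, 20.7]
finger_gap: 0.0001
at [0.5016 0.2735 0.1529] yaw 0.189 tilt 0.0029 F [-9.  -1.4 20.7] gap 0.0001 t 4.6 -> shift [-0.0113  0.0156  0.0146] turn [-0.0004  0.0001 -0.    ]
clock: 5.15
eef_pos: [0.5027, 0.2736, 0.2105]
eef_rot: [-0.0, 0.996, 0.094, 0.001]
wrist_force: [-0.9, -0.5, -0.9]
finger_gap: -0.0001
at [0.5027 0.2736 0.2105] yaw 0.189 tilt 0.0018 F [-0.9 -0.5 -0.9] gap -0.0001 t 5.15 -> shift [-0.6181  2.0165  0.05  ] turn [-0.0002 -0.0002  0.0649]
[448. 296.] [451. 297.] 4
[440. 301.] [440. 301.] 1
```

```bash
python3 -m pendant '[-0.31,0.99,0,0,0,0.032,-1,-0.31,0.99,0,0,0,0.032,-1,-0.31,0.99,0,0,0,0.032,-1,-0.31,0.99,0,0,0,0.032,-1,-0.31,0.99,0,0,0,0.032,-1]'
python3 - <<'E'
from h import *
go([.4571,-.1457,.20],-.219)
E
```

```text
clock: 5.7
eef_pos: [0.477, 0.0606, 0.2099]
eef_rot: [0.001, 1.0, -0.011, -0.0]
wrist_force: [0.4, 0.0, 0.2]
finger_gap: 0.072
at [0.477  0.0606 0.2099] yaw -0.022 tilt 0.0031 F [0.4 0.  0.2] gap 0.072 t 5.7 -> shift [-0.0765  1.0334  0.0524] turn [0.0005 0.0001 0.0314]
```

```bash
python3 -m pendant '[-0.0765,1,0,0.0005,0,0.0314,-1,-0.0765,1,0,0.0005,0,0.0314,-1,-0.0765,1,0,0.0005,0,0.0314,-1,-0.0765,1,0,0.0005,0,0.0314,-1,-0.0765,1,0,0.0005,0,0.0314,-1,-0.0765,1,0,0.0005,0,0.0314,-1]'
python3 - <<'E'
from h import *
go([.4571,-.1457,.20],-.219)
p=vision.capture('wrist');save(p,'w2')
for k in ['sheet','stand']: print([(round(d['confidence'],2),(np.array(d['extent'])*[640,480,640,480]).round().astype(int).tolist()) for d in find_in(p,k)])
hsv=cv2.cvtColor(p['pixels'],cv2.COLOR_RGB2HSV)
q=seg(p,'blue',[0,0,640,480]);w=wray(p,q,.036);print(len(q),q.min(0),q.max(0),rect(w))
E
```

```text
clock: 6.3
eef_pos: [0.4602, -0.1334, 0.2093]
eef_rot: [-0.002, 0.994, -0.106, -0.001]
wrist_force: [0.6, -0.0, -0.3]
finger_gap: 0.0854
at [ 0.4602 -0.1334  0.2093] yaw -0.213 tilt 0.0036 F [ 0.6 -0.  -0.3] gap 0.0854 t 6.3 -> shift [-0.0022  0.0635  0.0464] turn [-0.0005  0.0002  0.0009]
[(0.96, [453, 293, 57, 65]), (0.79, [214, 0, 111, 60]), (0.75, [303, 114, 65, 175])]
[]
12433 [297. 117.] [372. 290.] (array([ 0.45677054, -0.14577827]), [64.0063705444336, 159.9373321533203], np.float64(-0.2189173010847476))
```

View pics/w2.png

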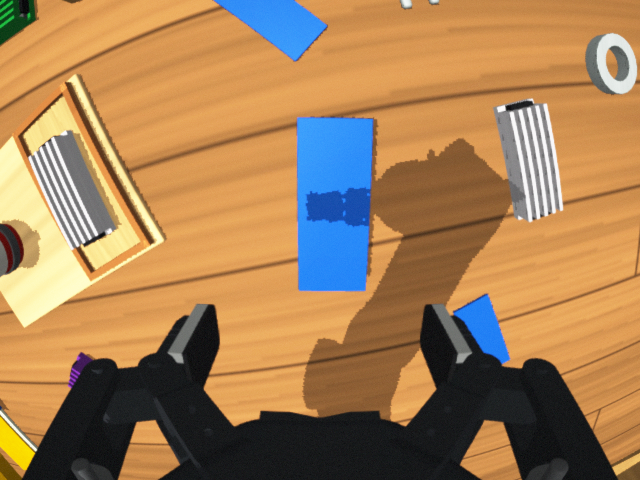

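Wrist view: the sheet spans (297–372, 117–290) and fits 64.0 × 159.9 mm, matching its given size. The next regulator is at (530,160) and the lower one at (75,190). Descending to grasp the sheet.

```bash
python3 -m pendant '[-0.0035,0.064,0.2,-0.0005,0.0002,0.001,-1,-0.0035,0.064,0.45,-0.0005,0.0002,0.001,-1,-0.0035,0.064,0.7,-0.0005,0.0002,0.001,-1,-0.0035,0.064,0.85,-0.0005,0.0002,0.001,-1,-0.0035,0.064,0.95,-0.0005,0.0002,0.001,-1,-0.0035,0.064,0.985,-0.0005,0.0002,0.001,-1,-0.0035,0.064,0.985,-0.0005,0.0002,0.001,-1,-0.0035,0.064,0.985,-0.0005,0.0002,0.001,-1]'
python3 - <<'E'
from h import *
go([.4568,-.1458,.012],-.219)
E
python3 -m pendant '[0,0,0,0,0,0,1,0,0,0,0,0,0,1,0,0,0,0,0,0,1,0,0,0,0,0,0,1,0,0,0,0,0,0,1,0,0,0,0,0,0,1,0,0,0,0,0,0,1]' 40
python3 - <<'E'
from h import *
go([.4568,-.1458,.012],-.219)
E
```

```text
clock: 7.25
eef_pos: [0.4582, -0.1438, 0.0135]
eef_rot: [0.0, 0.994, -0.107, 0.001]
wrist_force: [0.2, -0.5, -0.7]
finger_gap: 0.0855
at [ 0.4582 -0.1438  0.0135] yaw -0.215 tilt 0.002 F [ 0.2 -0.5 -0.7] gap 0.0855 t 7.25 -> shift [-0.0045  0.0114  0.0077] turn [ 0.     -0.0003  0.0007]
clock: 7.95
eef_pos: [0.4583, -0.1442, 0.0142]
eef_rot: [-0.0, 0.994, -0.108, 0.002]
wrist_force: [-0.6, 0.7, 7.3]
finger_gap: 0.0629
at [ 0.4583 -0.1442  0.0142] yaw -0.215 tilt 0.0033 F [-0.6  0.7  7.3] gap 0.0629 t 7.95 -> shift [-0.0057  0.0097  0.011 ] turn [-0.0001 -0.0005  0.0006]
```

```bash
python3 -m pendant '[0,0,-0.05,0,0,0,1,0,0,-0.15,0,0,0,1,0,0,-0.3,0,0,0,1,0,0,-0.45,0,0,0,1,0,0,-0.6,0,0,0,1,0,0,-0.6,0,0,0,1]'
python3 - <<'E'
from h import *
go([.536,.115,.134],.206)
p=vision.capture('wrist');save(p,'w3')
E
```

```text
clock: 8.55
eef_pos: [0.4593, -0.1451, 0.1366]
eef_rot: [0.001, 0.994, -0.108, 0.004]
wrist_force: [0.6, 0.1, -1.2]
finger_gap: 0.0626
at [ 0.4593 -0.1451  0.1366] yaw -0.216 tilt 0.0077 F [ 0.6  0.1 -1.2] gap 0.0626 t 8.55 -> shift [ 0.096  -1.3526  0.0131] turn [ 0.0004 -0.0012 -0.0671]
```

View pics/w3.png

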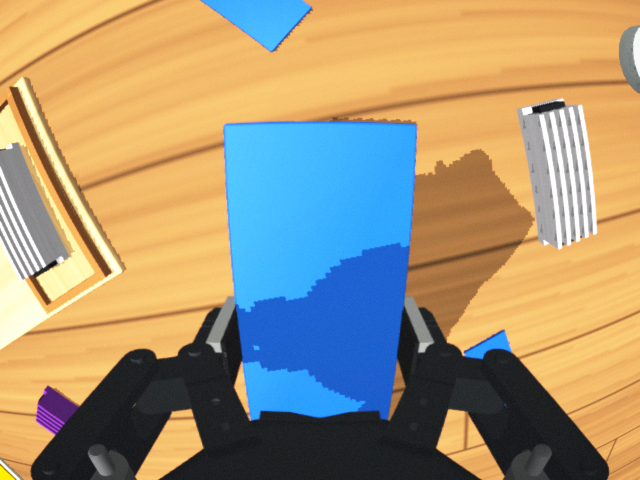

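The sheet is gripped level, with its front corners at (226,125) and (416,125). I'll move halfway, then view the lower regulator past the sheet.

```bash
python3 -m pendant '[0.03,-0.2,-0.05,0.0004,-0.0012,-0.067,1,0.03,-0.35,-0.05,0.0004,-0.0012,-0.067,1,0.048,-0.5,-0.05,0.0004,-0.0012,-0.067,1,0.048,-0.5,-0.05,0.0004,-0.0012,-0.067,1,0.048,-0.5,-0.05,0.0004,-0.0012,-0.067,1]'
python3 - <<'E'
from h import *
go([.536,.115,.134],.206)
p=vision.capture('wrist');save(p,'w4')
print(np.array(p['rvec']).tolist(),np.array(p['tvec']).tolist())
E
```

```text
clock: 9.1
eef_pos: [0.4876, -0.0479, 0.1423]
eef_rot: [-0.002, 0.995, 0.103, -0.004]
wrist_force: [0.3, -0.7, -1.1]
finger_gap: 0.0631
at [ 0.4876 -0.0479  0.1423] yaw 0.206 tilt 0.0083 F [ 0.3 -0.7 -1.1] gap 0.0631 t 9.1 -> shift [ 0.4038 -0.7478  0.0415] turn [-0.0006  0.0012 -0.    ]
[-2.2298346793319093, 1.8103209084645453, 0.30573230957927044] [-0.14660129841177577, 0.42642507279640945, 0.448370615182562]
```

View pics/w4.png

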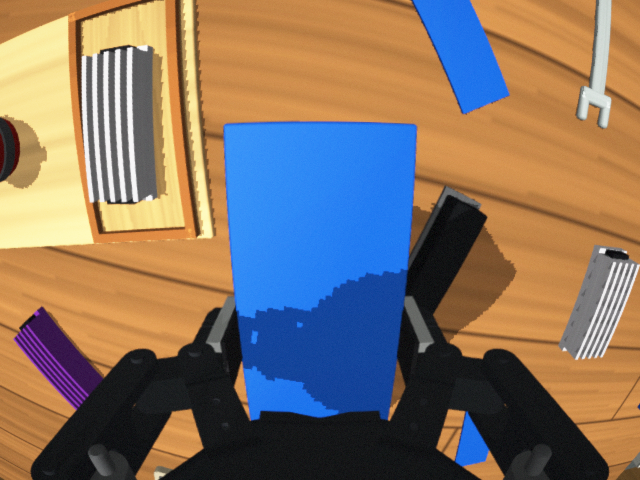

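The view shows the lower regulator's fin tops as white strips over about (83–138, 47–200), the held sheet with front corners at (225,124) and (416,124), and the bare stand. I'll fit both the regulator and the sheet.

Run:
```python
from h import *
def bright(px,box,th=185):
    l,t,w,h=box;s=px[t:t+h,l:l+w].astype(int);m=((s.min(2)>th)&(s.max(2)-s.min(2)<40)).astype(np.uint8)
    m=cv2.morphologyEx(m,cv2.MORPH_CLOSE,np.ones((9,9)));n,lab,st,c=cv2.connectedComponentsWithStats(m);v,u=np.nonzero(lab==1+np.argmax(st[1:,4]));return np.c_[u+l,v+t].astype(float)
p=vision.capture('wrist')
q=bright(p['pixels'],[70,30,90,185]);print(len(q),q.min(0),q.max(0));print('lower',rect(wray(p,q,.046)))
w1=dict(p);w1['pixels']=cv2.imread('pics/w1.png')[...,::-1].copy();w1['rvec']=[-2.22242973,1.82720185,0.29716855];w1['tvec']=[0.16988652,0.47994877,0.53493289]
q=bright(w1['pixels'],[450,130,80,140]);print(len(q),q.min(0),q.max(0));print('lower w1',rect(wray(w1,q,.046)))
# sheet in tool frame
s,e,Rt=state();q=seg(p,'blue',[215,110,215,180])
for dz in (.019,.0218,.025):
    w=wray(p,q,e[2]+dz);t=(w-e)@Rt.as_matrix()
    # side edges per row
    L=[];Rr=[]
    for v in range(130,285,5):
        k=q[:,1]==v;i=np.argmin(np.where(k,q[:,0],1e9));j=np.argmax(np.where(k,q[:,0],-1));L.append(t[i,:2]);Rr.append(t[j,:2])
    L=np.array(L);Rr=np.array(Rr);pl=np.polyfit(L[:,0],L[:,1],1);pr=np.polyfit(Rr[:,0],Rr[:,1],1)
    front=t[q[:,1]<=q[:,1].min()+3];print(dz,'width',abs(np.polyval(pl,.05)-np.polyval(pr,.05)).round(4),'ymid',((np.polyval(pl,0)+np.polyval(pr,0))/2).round(4),'slope',(pl[0]+pr[0])/2,'front x',front[:,0].max().round(4))
```

```text
7507 [80. 45.] [150. 201.]
lower (array([0.53690662, 0.11136329]), [56.100521087646484, 110.43110656738281], np.float64(0.18352299138072703))
3317 [470. 143.] [519. 262.]
lower w1 (array([0.53949316, 0.11652007]), [44.381309509277344, 115.02521514892578], np.float64(0.18562484133680157))
0.019 width 0.0647 ymid -0.0002 slope -0.0006928250093526265 front x 0.0785
0.0218 width 0.0633 ymid -0.0002 slope -0.0006928250093526872 front x 0.0786
0.025 width 0.0616 ymid -0.0002 slope -0.000692825009352983 front x 0.0786
```

Run:
```python
from h import *
go([.5379,.1169,.07],.185)
```

```text
at [ 0.4873 -0.0496  0.1425] yaw 0.203 tilt 0.0079 F [-0.2  0.4 -1.3] gap 0.0626 t 9.2 -> shift [ 0.4177 -0.7634  0.3621] turn [-0.0005  0.0011  0.0028]
```

```bash
python3 -m pendant '[0.1,-0.18,0,-0.0005,0.0011,0.0028,1,0.2,-0.36,0,-0.0005,0.0011,0.0028,1,0.3,-0.54,0,-0.0005,0.0011,0.0028,1,0.38,-0.7,0,-0.0005,0.0011,0.0028,1,0.418,-0.763,0.1,-0.0005,0.0011,0.0028,1,0.418,-0.763,0.25,-0.0005,0.0011,0.0028,1,0.418,-0.763,0.362,-0.0005,0.0011,0.0028,1,0.418,-0.763,0.362,-0.0005,0.0011,0.0028,1,0.418,-0.763,0.362,-0.0005,0.0011,0.0028,1]'
python3 - <<'E'
from h import *
go([.5379,.1169,.034],.185)
E
```

```text
clock: 10.1
eef_pos: [0.5385, 0.1165, 0.0707]
eef_rot: [0.0, 0.996, 0.092, 0.0]
wrist_force: [0.3, -0.3, 0.3]
finger_gap: 0.0631
at [0.5385 0.1165 0.0707] yaw 0.185 tilt 0.0005 F [ 0.3 -0.3  0.3] gap 0.0631 t 10.1 -> shift [-0.0026 -0.0027  0.1834] turn [ 0.0001 -0.     -0.    ]
```

```bash
python3 -m pendant '[0,-0.002,0.08,0,0,0,1,0,-0.002,0.14,0,0,0,1,0,-0.002,0.18,0,0,0,1,0,-0.002,0.19,0,0,0,1,0,-0.002,0.195,0,0,0,1,0,-0.002,0.2,0,0,0,1,0,-0.002,0.2,0,0,0,1]'
```

```text
clock: 10.8
eef_pos: [0.5386, 0.1184, 0.0308]
eef_rot: [-0.0, 0.996, 0.094, 0.001]
wrist_force: [0.0, 0.0, 0.3]
finger_gap: 0.0626
```

```bash
python3 -m pendant '[0,0,0.005,0,0,0,1,0,0,0.01,0,0,0,1,0,0,0.01,0,0,0,1]'
```

```text
clock: 11.1
eef_pos: [0.5388, 0.1184, 0.0303]
eef_rot: [-0.001, 0.996, 0.094, 0.001]
wrist_force: [-3.8, -0.1, 13.9]
finger_gap: 0.0629
```

```bash
python3 -m pendant '[0,0,-0.008,0,0,0,1,0,0,-0.008,0,0,0,-1,0,0,-0.008,0,0,0,-1,0,0,-0.008,0,0,0,-1,0,0,-0.008,0,0,0,-1,0,0,-0.008,0,0,0,-1,0,0,-0.1,0,0,0,-1,0,0,-0.3,0,0,0,-1,0,0,-0.5,0,0,0,-1,0,0,-0.7,0,0,0,-1,0,0,-0.85,0,0,0,-1,0,0,-0.85,0,0,0,-1,0,0,-0.85,0,0,0,-1]'
python3 - <<'E'
from h import *
go([.4618,-.3483,.2],.112)
p=vision.capture('wrist');save(p,'w5')
q=seg(p,'blue',[200,80,240,250]);print(len(q),rect(wray(p,q,.052)))
E
```

```text
clock: 12.4
eef_pos: [0.5382, 0.1187, 0.1988]
eef_rot: [-0.001, 0.996, 0.094, 0.001]
wrist_force: [-0.0, -0.1, -0.1]
finger_gap: 0.0854
at [0.5382 0.1187 0.1988] yaw 0.188 tilt 0.002 F [-0.  -0.1 -0.1] gap 0.0854 t 12.4 -> shift [-0.8114  2.2225 -0.01  ] turn [-0.0002 -0.0003  0.0121]
14443 (array([0.53707593, 0.11803856]), [63.86665344238281, 159.5455322265625], np.float64(0.18240716017349756))
```

View pics/w5.png

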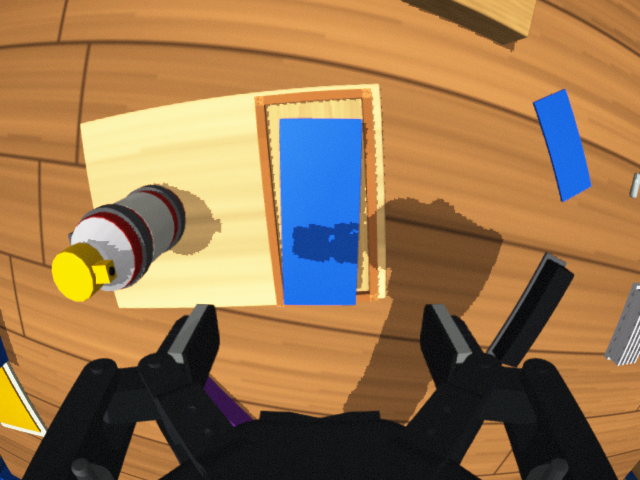

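The sheet lies flat at 64 × 159.5 mm, centred at (0.537, 0.118), and the cap is up. Next is the other regulator.

```bash
python3 -m pendant '[-0.1,0.25,-0.05,0,0,0.012,-1,-0.36,1,-0.05,0,0,0.012,-1,-0.36,1,-0.05,0,0,0.012,-1,-0.36,1,-0.05,0,0,0.012,-1,-0.36,1,-0.05,0,0,0.012,-1,-0.36,1,-0.05,0,0,0.012,-1]'
python3 -m pendant '[-0.4,1,0,0,0,0,-1,-0.4,1,0,0,0,0,-1,-0.4,1,0,0,0,0,-1,-0.4,1,0,0,0,0,-1,-0.4,1,0,0,0,0,-1,-0.4,1,0,0,0,0,-1]'
python3 - <<'E'
from h import *
go([.4618,-.3483,.2],.112)
p=vision.capture('wrist');save(p,'w6')
print([(round(d['confidence'],2),(np.array(d['extent'])*[640,480,640,480]).round().astype(int).tolist()) for d in find_in(p,'next_regulator')])
E
```

```text
clock: 13.05
eef_pos: [0.5034, -0.0943, 0.2075]
eef_rot: [0.0, 0.999, 0.053, -0.001]
wrist_force: [-0.3, -0.4, 0.2]
finger_gap: 0.0854
clock: 13.65
eef_pos: [0.447, -0.3004, 0.2073]
eef_rot: [-0.0, 0.999, 0.055, -0.0]
wrist_force: [0.2, 1.0, -1.0]
finger_gap: 0.0852
at [ 0.447  -0.3004  0.2073] yaw 0.109 tilt 0.0008 F [ 0.2  1.  -1. ] gap 0.0852 t 13.65 -> shift [0.0473 0.2461 0.0366] turn [-0.0001  0.0001 -0.0004]
[(0.68, [347, 126, 59, 132])]
```

View pics/w6.png

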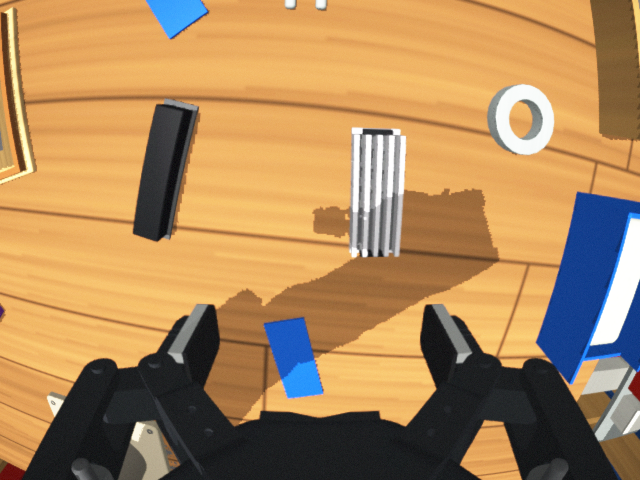

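The next regulator's fin tops run from about (358,135) and (406,135) to (351,256) and (401,256). I'll convert those corners, then centre over it and look again from straight above.

```bash
python3 -m pendant '[0.047,0.2,0.1,0,0,0,-1,0.047,0.24,0.2,0,0,0,-1,0.047,0.24,0.2,0,0,0,-1,0.047,0.24,0.2,0,0,0,-1]'
python3 - <<'E'
from h import *
p=vision.capture('wrist');save(p,'w7')
go([.4618,-.3483,.1],.112)
print(wproj(p,[[.4618,-.3483,.034]]))
a=np.array([np.cos(.112),np.sin(.112)]);n=np.array([-a[1],a[0]])
q=seg(p,'grey',[240,20,160,300]);w=wray(p,q,.034);print(len(q),q.min(0),q.max(0),rect(w))
l,t=q.min(0).astype(int)-12;b=p['pixels'][t:t+230,l:l+150,::-1]
cv2.imwrite('pics/w7c.png',cv2.resize(b,None,fx=2.6,fy=2.6));print(l,t)
E
```

```text
clock: 14.15
eef_pos: [0.4631, -0.3431, 0.1675]
eef_rot: [-0.002, 0.998, 0.057, -0.0]
wrist_force: [-0.8, -1.0, -0.4]
finger_gap: 0.0854
at [ 0.4633 -0.3435  0.1682] yaw 0.115 tilt 0.0024 F [ 0.6 -0.3  0.4] gap 0.0852 t 14.2 -> shift [-0.0104  0.0237  0.3409] turn [-0.0004 -0.0001  0.0005]
[[325.82631659 222.78403596]]
7902 [300. 142.] [360. 287.] (array([ 0.46542224, -0.35053635]), [45.0913200378418, 118.16543579101562], np.float64(0.1078326408940693))
288 130
```

View pics/w7c.png

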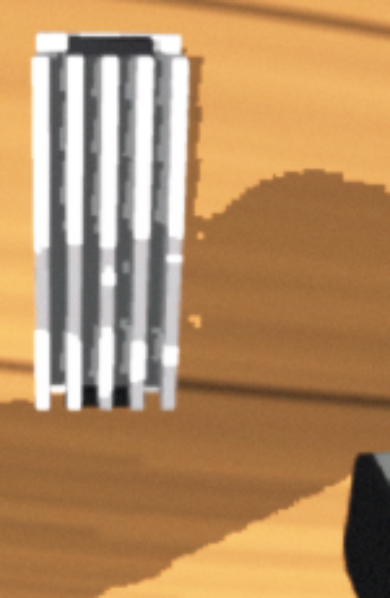

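The fin-top corners in the crop are (32,55), (188,57), (175,410) and (35,410).

Run:
```python
from h import *
p=vision.capture('wrist')
c=np.array([[32,55],[188,57],[175,410],[35,410]])/2.6+[288,130]
w=wray(p,c,.034)[:,:2];print(w)
A=(w[0]+w[1])/2;B=(w[2]+w[3])/2;print('len',np.linalg.norm(A-B),'wid',np.linalg.norm(w[0]-w[1]),np.linalg.norm(w[2]-w[3]),'c',(A+B)/2,'yaw',np.arctan2(*(A-B)[::-1]))
C=(A+B)/2;go([*C,.02],np.arctan2(*(A-B)[::-1]))
```

```text
[[ 0.51519055 -0.32338255]
 [ 0.51998141 -0.36797622]
 [ 0.40877705 -0.38026023]
 [ 0.40367009 -0.33558275]]
len 0.11203328166211038 wid 0.04485027934825381 0.04496841221311221 c [ 0.46190478 -0.35180044] yaw 0.10949067636895617
at [ 0.4633 -0.344   0.1687] yaw 0.115 tilt 0.0021 F [-0.2 -0.3 -0.1] gap 0.0854 t 14.25 -> shift [-0.0127  0.039   0.7433] turn [-0.0002 -0.0002  0.0008]
```

```bash
python3 -m pendant '[-0.0127,0.039,0.15,-0.0002,-0.0002,0.0008,-1,-0.0127,0.039,0.35,-0.0002,-0.0002,0.0008,-1,-0.0127,0.039,0.55,-0.0002,-0.0002,0.0008,-1,-0.0127,0.039,0.7,-0.0002,-0.0002,0.0008,-1,-0.0127,0.039,0.77,-0.0002,-0.0002,0.0008,-1,-0.0127,0.039,0.797,-0.0002,-0.0002,0.0008,-1,-0.0127,0.039,0.797,-0.0002,-0.0002,0.0008,-1,-0.0127,0.039,0.797,-0.0002,-0.0002,0.0008,-1]'
python3 - <<'E'
from h import *
go([.4619,-.3518,.009],.1095)
E
python3 -m pendant '[0,0.004,0.003,0,0,0,1,0,0.004,0.003,0,0,0,1,0,0.004,0.003,0,0,0,1,0,0.004,0.003,0,0,0,1,0,0.004,0.003,0,0,0,1,0,0.004,0.003,0,0,0,1,0,0.004,0.003,0,0,0,1,0,0.004,0.003,0,0,0,1]' 60
python3 - <<'E'
from h import *
go([.4619,-.3518,.009],.1095)
E
python3 -m pendant '[0,0.004,-0.04,0,0,0,1,0,0.004,-0.1,0,0,0,1,0,0.004,-0.1,0,0,0,1,0,0.004,-0.1,0,0,0,1]'
python3 - <<'E'
from h import *
go([.537,.1175,.134],.185)
p=vision.capture('wrist');save(p,'w8')
E
```

```text
clock: 15.05
eef_pos: [0.4618, -0.3545, 0.0103]
eef_rot: [0.001, 0.999, 0.054, 0.001]
wrist_force: [-1.3, 0.5, 0.1]
finger_gap: 0.0852
at [ 0.4618 -0.3545  0.0103] yaw 0.107 tilt 0.003 F [-1.3  0.5  0.1] gap 0.0852 t 15.05 -> shift [ 0.0019 -0.0136  0.0067] turn [ 0.0004 -0.0002 -0.0004]
clock: 15.85
eef_pos: [0.4612, -0.3536, 0.0089]
eef_rot: [-0.001, 0.999, 0.054, 0.0]
wrist_force: [-0.4, 2.9, 7.2]
finger_gap: 0.0429
at [ 0.4612 -0.3536  0.0089] yaw 0.108 tilt 0.0013 F [-0.4  2.9  7.2] gap 0.0429 t 15.85 -> shift [ 0.0043 -0.0084 -0.0004] turn [-0.0002 -0.0001 -0.0003]
clock: 16.25
eef_pos: [0.4613, -0.3556, 0.0286]
eef_rot: [0.001, 0.999, 0.054, 0.0]
wrist_force: [0.6, 0.7, -4.9]
finger_gap: 0.0427
at [ 0.4613 -0.3556  0.0286] yaw 0.107 tilt 0.0015 F [ 0.6  0.7 -4.9] gap 0.0427 t 16.25 -> shift [ 0.6295 -2.3108 -0.5306] turn [ 0.0002 -0.     -0.0124]
```

View pics/w8.png

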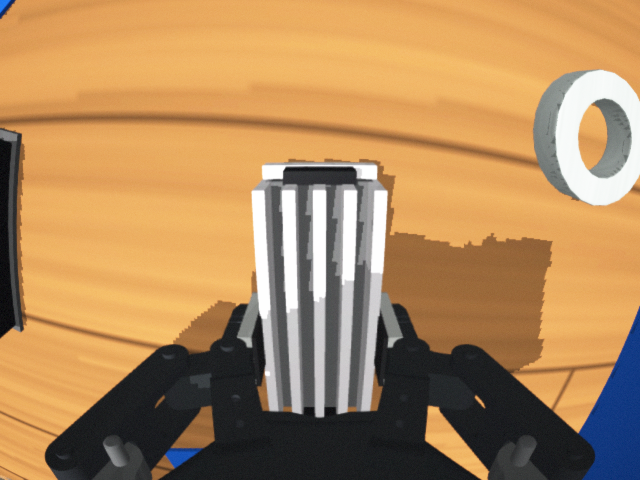

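The regulator is gripped squarely, with its fin fronts at (253,190)–(387,190) and a load of about 4.9 N. I'll work out its offset in the tool, then lift and carry.

```bash
python3 - <<'E'
from h import *
p=vision.capture('wrist');s,e,Rt=state()
t=(wray(p,[[253,190],[387,190],[276,410],[365,410]],e[2]+.0251)-e)@Rt.as_matrix();print(t.round(4))
E
python3 -m pendant '[0,0,-0.1,0,0,0,1,0,-0.05,-0.25,0,0,-0.003,1,0,-0.1,-0.4,0,0,-0.003,1,0.05,-0.25,-0.53,0,0,-0.006,1,0.1,-0.4,-0.53,0,0,-0.006,1,0.15,-0.55,-0.53,0,0,-0.006,1,0.2,-0.7,-0.53,0,0,-0.006,1,0.25,-0.85,-0.53,0,0,-0.006,1,0.25,-1,-0.53,0,0,-0.006,1,0.25,-1,-0.53,0,0,-0.006,1]'
python3 - <<'E'
from h import *
go([.537,.1175,.134],.185)
E
```

```text
[[ 0.0564 -0.0213 -0.0251]
 [ 0.0565  0.0228 -0.0251]
 [-0.0406 -0.0185 -0.0251]
 [-0.0407  0.0208 -0.0251]]
clock: 17.35
eef_pos: [0.4885, -0.1449, 0.1328]
eef_rot: [-0.003, 0.997, 0.076, -0.002]
wrist_force: [-0.2, -0.0, -4.4]
finger_gap: 0.0429
at [ 0.4885 -0.1449  0.1328] yaw 0.151 tilt 0.0064 F [-0.2 -0.  -4.4] gap 0.0429 t 17.35 -> shift [ 4.3770e-01 -1.2602e+00 -4.0000e-04] turn [-0.0009  0.0005 -0.0053]
```

```bash
python3 -m pendant '[0.06,-0.18,0,-0.0009,0.0005,-0.005,1,0.12,-0.36,0,-0.0009,0.0005,-0.005,1,0.18,-0.54,0,-0.0009,0.0005,-0.005,1,0.25,-0.72,0,-0.0009,0.0005,-0.005,1,0.3,-0.87,0,-0.0009,0.0005,-0.005,1,0.34,-1,0,-0.0009,0.0005,-0.005,1,0.34,-1,0,-0.0009,0.0005,-0.005,1]'
python3 - <<'E'
from h import *
go([.5352,.1178,.08],.185)
E
```

```text
clock: 18.05
eef_pos: [0.5281, 0.0618, 0.1329]
eef_rot: [0.002, 0.996, 0.092, 0.001]
wrist_force: [0.0, 0.2, -4.0]
finger_gap: 0.0428
at [0.5281 0.0618 0.1329] yaw 0.183 tilt 0.004 F [ 0.   0.2 -4. ] gap 0.0428 t 18.05 -> shift [ 0.0857 -0.2696  0.2638] turn [ 0.0006 -0.0003 -0.0003]
```

```bash
python3 -m pendant '[0.04,-0.14,0,0.0006,-0.0003,0,1,0.086,-0.27,0,0.0006,-0.0003,0,1,0.086,-0.27,0.1,0.0006,-0.0003,0,1,0.086,-0.27,0.2,0.0006,-0.0003,0,1,0.086,-0.27,0.285,0.0006,-0.0003,0,1,0.086,-0.27,0.285,0.0006,-0.0003,0,1,0.086,-0.27,0.285,0.0006,-0.0003,0,1,0.086,-0.27,0.285,0.0006,-0.0003,0,1]'
python3 - <<'E'
from h import *
go([.5352,.1178,.062],.185)
p=vision.capture('wrist');save(p,'w9')
E
```

```text
clock: 18.85
eef_pos: [0.5364, 0.1118, 0.0774]
eef_rot: [0.001, 0.996, 0.088, 0.001]
wrist_force: [-0.3, -0.8, -4.1]
finger_gap: 0.0429
at [0.5364 0.1118 0.0774] yaw 0.175 tilt 0.0038 F [-0.3 -0.8 -4.1] gap 0.0429 t 18.85 -> shift [-0.0008 -0.0307  0.0768] turn [ 0.0005 -0.0004 -0.0015]
```

View pics/w9.png

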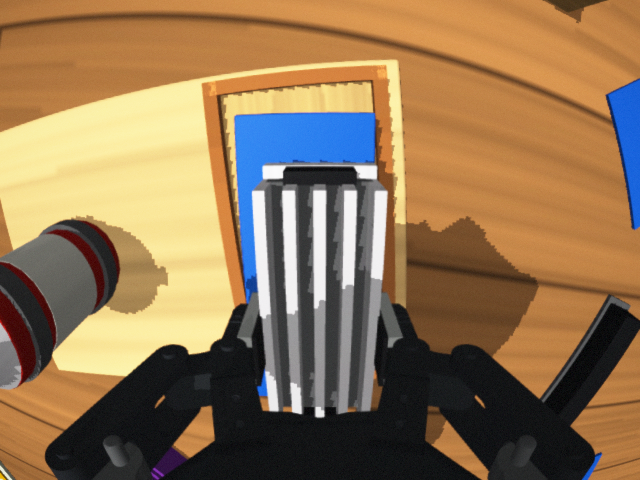

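The view shows the regulator over the sheet but about 6 mm to the right, which agrees with the readout. I'll correct that and lower it.

```bash
python3 -m pendant '[0,-0.031,0.02,0.0005,-0.0004,-0.0015,1,0,-0.031,0.04,0.0005,-0.0004,-0.0015,1,0,-0.031,0.06,0.0005,-0.0004,-0.0015,1,0,-0.031,0.068,0.0005,-0.0004,-0.0015,1,0,-0.031,0.072,0.0005,-0.0004,-0.0015,1,0,-0.031,0.072,0.0005,-0.0004,-0.0015,1]'
python3 - <<'E'
from h import *
go([.5352,.1178,.061],.185)
E
```

```text
clock: 19.5
eef_pos: [0.5344, 0.1183, 0.062]
eef_rot: [-0.0, 0.996, 0.093, -0.001]
wrist_force: [0.2, 0.5, -4.6]
finger_gap: 0.0429
at [0.5344 0.1183 0.062 ] yaw 0.185 tilt 0.0021 F [ 0.2  0.5 -4.6] gap 0.0429 t 19.5 -> shift [0.0033 0.0031 0.0049] turn [-0.0001  0.0003  0.0001]
```

```bash
python3 -m pendant '[0.003,0.002,0.004,0,0,0,1,0.003,0.002,0.008,0,0,0,1,0.003,0.002,0.01,0,0,0,1,0.003,0.002,0.01,0,0,0,1]'
```

```text
clock: 19.9
eef_pos: [0.5355, 0.1181, 0.0609]
eef_rot: [-0.0, 0.996, 0.093, -0.0]
wrist_force: [-2.5, -1.0, 5.8]
finger_gap: 0.043
```

```bash
python3 -m pendant '[0,0,0,0,0,0,-0.3,0,0,0,0,0,0,-0.6,0,0,0,0,0,0,-1,0,0,0,0,0,0,-1,0,0,0,0,0,0,-1,0,0,0,0,0,0,-1,0,0,-0.1,0,0,0,-1,0,0,-0.25,0,0,0,-1,0,0,-0.45,0,0,0,-1,0,0,-0.65,0,0,0,-1,0,0,-0.8,0,0,0,-1,0,0,-0.8,0,0,0,-1,0,0,-0.8,0,0,0,-1]'
python3 - <<'E'
from h import *
go([.5352,.1178,.061],.185)
p=vision.capture('wrist');save(p,'w10')
q=seg(p,'blue',[200,60,240,300]);w=wray(p,q,.052)
print(len(q),rect(w))
E
```

```text
clock: 21.2
eef_pos: [0.5354, 0.1185, 0.2204]
eef_rot: [-0.001, 0.996, 0.093, -0.001]
wrist_force: [-0.8, 0.4, -0.0]
finger_gap: 0.0854
at [0.5354 0.1185 0.2204] yaw 0.186 tilt 0.0015 F [-0.8  0.4 -0. ] gap 0.0854 t 21.2 -> shift [-0.0009  0.0042  0.7969] turn [-0.0002  0.0002  0.0002]
4553 (array([0.53703381, 0.11805579]), [63.935096740722656, 159.2981414794922], np.float64(0.18402815975000153))
```

View pics/w10.png

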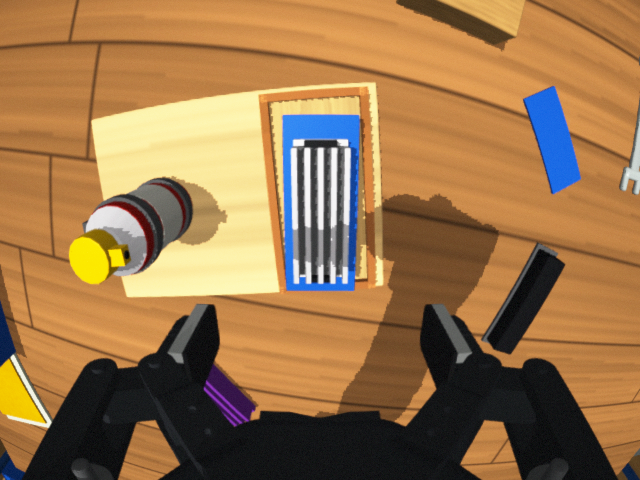

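The regulator stands squarely on the sheet, with fin corners at (292,148), (352,147), (348,283) and (294,283); the cap is up and the gripper is clear. One numeric check, then I hand in.

Run:
```python
from h import *
p=vision.capture('wrist');w=wray(p,[[291,148],[352,147],[348,283],[294,283]],.086)[:,:2]
A=(w[0]+w[1])/2;B=(w[2]+w[3])/2;C=(A+B)/2;print('c',C,'len',np.linalg.norm(A-B),'yaw',np.arctan2(*(A-B)[::-1]))
if np.linalg.norm(C-[.5365,.117])<.007: print(ticket.finish_job())
```

```text
c [0.53607749 0.11701501] len 0.11052007505334455 yaw 0.18433376695393738
the job is handed in; nothing more can be done
None
```

I completed all the steps and handed the job in at about 21 s of the 72 s allowed; no verdict was reported.

- **Spray cap:** I pressed it until it bottomed out (about 7 mm, 21 N at the wrist). Later pictures show it back up. My colour check of the cap in the scene pictures found almost no cap pixels, so that check was no use.
- **Sheet:** It lies flat on the lower regulator, last measured centred at (0.537, 0.118) m with a yaw of 0.184 rad. It didn't shift when the second regulator was set on it.
- **Next regulator:** It stands fins-up on the sheet at (0.536, 0.117) m, yaw 0.184 rad. My estimate for the lower regulator is (0.5365, 0.117) m, yaw about 0.185 rad.
- **Uncertain:** The lower regulator's position comes from earlier views, which differed by a few millimetres (the raw fits by up to about 6 mm). The sheet hid it afterwards, so I couldn't check it again at the end. The gripper was open and about 13 cm above the stack when I handed in.
- **Bystanders:** The arm never went near the wrench, carton or bearing, but I did not measure them again.

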